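Straightedge across two capped jars

ROBOT

A 6-joint arm with a two-finger parallel gripper is mounted at the origin on a cart in front of the work surface, level with it; the furniture and walls round the work are solid. World frame = base frame: x ahead of the robot, y to its left, z up, the work surface at z = 0. Lengths are in m, angles in rad, forces in N, time in s.
With the tool pointing down it reaches from about 0.35 to 0.925 m from the base axis. Payload 6.4 kg.
Tool frame: the origin (TCP) lies between the finger pads; the fingertips stand 8 mm ahead of it and the grasp point (between the pads) lies 11 mm behind it (robot.tip_extent is the distance from the TCP to the fingertips, in m); z points along the fingers, y is the direction in which the jaws open and shut (so a half turn about z gives the same grasp; the last joint's range is limited). The gripper opens to 94 mm and grips with 3 to 60 N. Pads are 16 mm wide; open, the fingers measure 119 mm over their backs; the gripper's body (75 mm by 177 mm) begins 78 mm behind the grasp point.
Start: joints at [1.152, 0.245, 1.558, -0, 1.339, -0.174], TCP at [0.158, 0.631, 0.188] pointing down, gripper open.
Joint ranges: [-3.13, 3.13], [-1.02, 2.26], [0.13, 2.54], [-0.95, 4.09], [0.21, 2.88], [-2.74, 2.74]. Speed limits (rad/s): [2.57, 2.57, 3.14, 3.14, 3.14, 3.14].

INTERFACE

Orientations are given as a 3x3 rotation matrix whose columns are the frame's x, y, z axes.
In Python, from station import robot gives the robot as it stands. The module is installed in compiled form; this text tells all that it offers.
- The arm moves only by the tool servo_tool, never from a script. Its argument "moves" is a list of rows, each a list of 5 numbers: the closure, from 0 (fully open) to 1 (shut), then the shift along the tool's x, y, z each as a share of 20 mm, from -1 to 1, then the turn about the tool's z as a share of 6 degrees, from -1 to 1. In form: [[grip, dx, dy, dz, roll], ...]. A call has 1 to 5 rows; each row shifts and turns the pose as measured when the row begins, along the tool's axes as they then stand; what a row does not reach is not made up. A row lasts 1/10 s, in which the tool goes at most 50 mm and 8.59 degrees, less where a joint would pass 70% of its speed; a pose out of reach is approached as far as the arm can. A call with a number of a shift or a turn outside -1 to 1 is refused whole. A call with a gripper value outside its range is refused whole. The fingers move at their own pace and stop on an object; the grip force is fixed at half the most. Time passes only in rows, so rows that do not move let the fingers close. It gives the time, the measured TCP pose, the force and the opening at its end, in the units of the state.
- robot.state(): the state, without advancing time (a new reading comes with each control period).
- robot.camera(name): name is "scene" or "top" or "wrist"; returns the picture (384x512x3 uint8, blue, green, red); there is no depth.
- robot.camera_model(name): a dict with "fx", "fy", "cx", "cy" (pixels), "pose" (4x4, takes a point from camera to world coordinates); the wrist camera has in their place "mount" (4x4, takes a point from camera to tool coordinates, whose origin is the TCP and whose axes are the flange's). Camera axes: x right, y up, looking along -z (the intrinsics and any distortion apply to the point x, -y, -z); pixel columns grow to the right and rows downward; lengths in m; the calibration is good to about 2 mm. A picture is of the moment at which its call begins: read the wrist's pose just before it. camera_model takes no time and is no camera call.
- robot.sign_off(): hands the job in, once; it reports no verdict.
The state is a dict: "t": time; "q": joint angles; "qvel": joint speeds; "joint_efforts": joint torques, N m; "position": TCP position; "ee_rot": TCP orientation; "contact_force": force on the tool from outside, world axes, zero at the start; "torque": the same for the moment, N m; "gripper_width": opening from 0.0 (shut) to 1.0 (fully open).
Only numpy, scipy, OpenCV 4.12 (cv2) and the standard library are available. Lean on these libraries where they do the work, as an engineer would, in place of code of your own. Each camera call takes 0.05 s, during which the arm holds its last target. There are 200 camera calls.

TASK

Check that the lids of the two closed jars sit at the same height: pick up the aluminium straightedge and lay it flat and gently across both lids like a bridge, over the middle of each lid, with about as much sticking out at one end as at the other. Leave the two closed jars standing where they are, and let go of the straightedge.

Things in the scene. Friction and masses are not known exactly. Their poses are not given: they have to be found in the camera images.
- straightedge: Flat aluminium straightedge bar with black plastic end plugs, 260 mm long, 28 mm wide, 12 mm thick, about 0.22 kg with its centre of mass at mid length; it lies on its broad face on the bench in front of the jars. Origin: centre of its underside; x along the length, y across the width, z up. Both ends are alike for the job.
- jar_a: One of the two closed white plastic jars, its round lid on (the open jars nearby have no lid and a visible mouth). 68 mm in diameter, 84 mm high to the flat top of the lid, standing upright and loose, 0.25 kg. Origin: centre of its underside; z up along the jar's axis; its yaw means nothing. The other closed jar stands 150 to 170 mm away, centre to centre.
- jar_b: The other of the two closed white plastic jars, its round lid on (the open jars nearby have no lid and a visible mouth). 68 mm in diameter, 84 mm high to the flat top of the lid, standing upright and loose, 0.25 kg. Origin: centre of its underside; z up along the jar's axis; its yaw means nothing.
Mind the look-alikes: they are no part of the job. What is shaped like the jar_b but pink is not meant.

How it is judged:
By the outcome, as a careful person would: the job done as asked, in the order asked, and still so for the second after the job is handed in, with the robot touching nothing.
It also fails if it takes over 32 s, if anything falls off the work surface, if the arm or the gripper's body presses on something with over 40 N, if the wrist force passes 120 N, or if a joint passes its speed limit or range.

## Working session

There is one attempt and no reset: what is moved stays moved. The work goes in short steps, Python scripts to look and compute and a tool call to move; the robot and the scene stay as the last step left them, time stands still between calls to the robot, and variables do not carry over. Pictures are saved under pics/ and viewed, about 8 in all and at most 12, crops included, and the job is handed in when it is done.

Besides the shell and the picture viewer there is one more tool, called by a JSON object that holds its "name" and its "arguments", one argument or row to a line. servo_tool: Moves the arm, as the interface text tells. Its arguments: {"type":"object","properties":{"moves":{"type":"array","items":{"type":"array","items":{"type":"number"}}}},"required":["moves"]}

```bash
mkdir -p pics; cat > h.py <<'E'
import numpy as np, cv2
from station import robot
def snap(n,f):
    im=np.asarray(robot.camera(n)).copy(); cv2.imwrite('pics/'+f+'.png',im); return im
def ray(m,u,v,pose=None):
    P=m['pose'] if pose is None else pose; P=np.array(P)
    d=P[:3,:3]@np.array([(u-m['cx'])/m['fx'],-(v-m['cy'])/m['fy'],-1.]); return P[:3,3],d
def onz(m,u,v,z,pose=None):
    o,d=ray(m,u,v,pose); return o+d*(z-o[2])/d[2]
E
python3 - <<'E'
from h import *
a=snap('top','top1'); b=snap('scene','scene1')
for n in('top','scene','wrist'):
    print(n,{k:np.round(v,3).tolist() for k,v in robot.camera_model(n).items()})
s=robot.state();print(s['t'],s['position'],s['ee_rot'],s['gripper_width'])
E
```

```text
top {'fx': 434.243, 'fy': 434.243, 'cx': 252.507, 'cy': 192.052, 'pose': [[-0.023, 0.995, -0.097, 0.412], [-0.999, -0.025, -0.022, 0.081], [-0.024, 0.096, 0.995, 1.178], [0.0, 0.0, 0.0, 1.0]]}
scene {'fx': 405.075, 'fy': 405.075, 'cx': 258.543, 'cy': 192.343, 'pose': [[-0.827, 0.417, -0.378, 0.201], [-0.562, -0.634, 0.531, 0.579], [-0.018, 0.651, 0.759, 0.714], [0.0, 0.0, 0.0, 1.0]]}
wrist {'fx': 325.028, 'fy': 325.028, 'cx': 260.428, 'cy': 191.39, 'mount': [[-0.001, 0.974, 0.228, 0.067], [1.0, 0.001, -0.0, -0.0], [-0.0, 0.228, -0.974, -0.196], [0.0, 0.0, 0.0, 1.0]]}
0.1 [0.15732079 0.63009867 0.18695653] [[-9.70177638e-01  2.42394039e-01 -6.92761627e-04]
 [ 2.42394857e-01  9.70176396e-01 -1.57949115e-03]
 [ 2.89241737e-04 -1.70030885e-03 -9.99998513e-01]] 1.0010351829753377
```

View pics/top1.png

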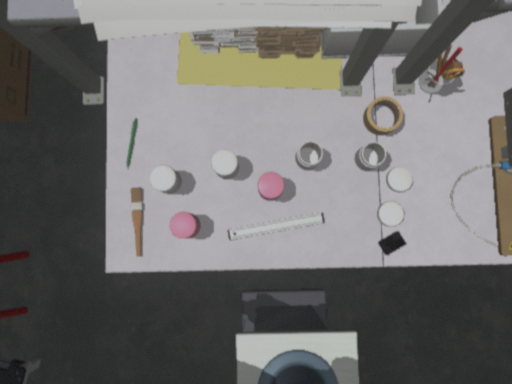

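View pics/scene1.png

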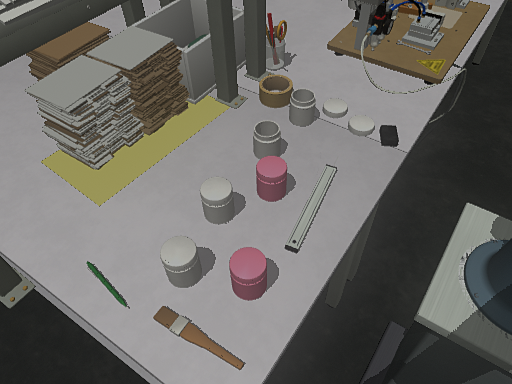

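The closed white jars are at top (225,162) and (163,179). Lidless jars are at (309,155) and (373,155), loose lids at (400,180) and (391,214), and pink look-alikes at (271,185) and (183,225). The two white lidded ones fit the description. The straightedge runs from (230,235) to (323,218). I'll measure and confirm in a crop.

```bash
python3 - <<'E'
from h import *
a=cv2.imread('pics/top1.png'); m=robot.camera_model('top')
for z,n,u,v in[(.084,'jarL',163,179),(.084,'jarR',225,162),(.084,'pinkR',271,185),(.084,'pinkL',183,225),(.012,'end1',230,235),(.012,'end2',323,218),(.06,'open',309,155)]:
    print(n,np.round(onz(m,u,v,z),3))
g=cv2.cvtColor(a,cv2.COLOR_BGR2HSV)
for p in[(163,175),(225,159),(275,226),(150,130),(300,195)]: print(p,a[p[1],p[0]],g[p[1],p[0]])
c=cv2.resize(a[130:260,130:340],None,fx=3.8,fy=3.8,interpolation=cv2.INTER_CUBIC);cv2.imwrite('pics/crop1.png',c)
E
```

```text
jarL [0.558 0.333 0.084]
jarR [0.598 0.174 0.084]
pinkR [0.536 0.058 0.084]
pinkL [0.44  0.283 0.084]
end1 [0.412 0.17  0.012]
end2 [ 0.451 -0.08   0.012]
open [ 0.614 -0.043  0.06 ]
(163, 175) [193 192 190] [100   4 193]
(225, 159) [193 191 190] [110   4 193]
(275, 226) [191 192 190] [ 75   3 192]
(150, 130) [179 174 175] [126   7 179]
(300, 195) [175 171 173] [135   6 175]
```

View pics/crop1.png

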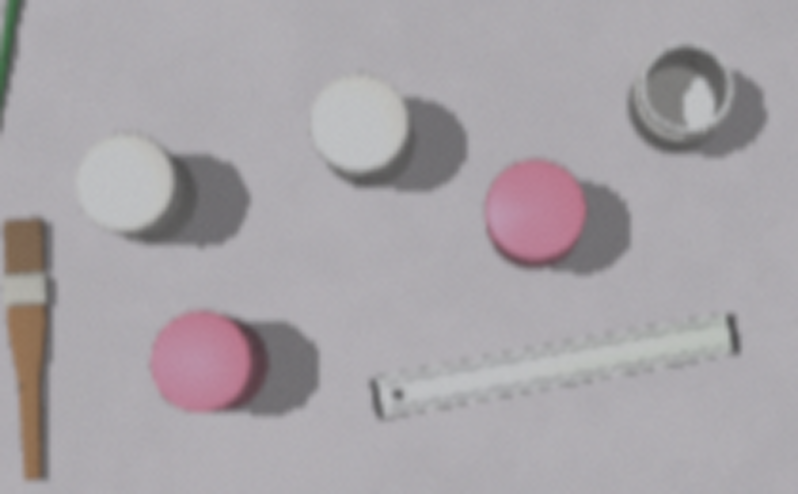

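The crop confirms it: two white lidded jars, left about (163,179) and right about (225,162). They measure 164 mm apart, which fits the 150–170 mm given. The bar's mid-point is about (0.432, 0.045) at yaw 99°. I'll move there while turning the wrist.

{"name": "servo_tool", "arguments": {
  "moves": [
    [0.4,-0.8,-1,0,1],
    [0.4,-0.85,-0.9,0,1],
    [0.4,-0.9,-0.8,0,1],
    [0.4,-0.95,-0.65,0,1],
    [0.4,-1,-0.5,0,1]
  ]
}}

```text
t: 0.6
position: [0.2044, 0.5166, 0.1838]
ee_rot: [[-0.707, 0.707, -0.003], [0.707, 0.707, -0.006], [-0.002, -0.006, -1.0]]
contact_force: [-0.1, 0.5, 0.1]
gripper_width: 0.615
```

{"name": "servo_tool", "arguments": {
  "moves": [
    [0.4,-1,-0.35,0,1],
    [0.4,-1,-0.2,0,1],
    [0.4,-1,-0.1,0,1],
    [0.4,-1,0.1,0,1],
    [0.4,-1,0.2,0,1]
  ]
}}

```text
t: 1.1
position: [0.2535, 0.4213, 0.1818]
ee_rot: [[-0.238, 0.971, -0.006], [0.971, 0.238, -0.009], [-0.008, -0.008, -1.0]]
contact_force: [-0.3, -0.3, -0.1]
gripper_width: 0.602
```

{"name": "servo_tool", "arguments": {
  "moves": [
    [0.4,-1,0.3,0,1],
    [0.4,-1,0.3,0,0.2],
    [0.4,-1,0.3,0,0],
    [0.4,-1,0.3,0,0],
    [0.4,-1,0.3,0,0]
  ]
}}

```text
t: 1.6
position: [0.2972, 0.3215, 0.1803]
ee_rot: [[-0.107, 0.994, -0.009], [0.994, 0.107, -0.012], [-0.011, -0.01, -1.0]]
contact_force: [-0.2, -0.7, 0.5]
gripper_width: 0.596
```

{"name": "servo_tool", "arguments": {
  "moves": [
    [0.4,-1,0.3,0,0],
    [0.4,-1,0.3,0,0],
    [0.4,-1,0.3,0,0],
    [0.4,-1,0.3,0,0],
    [0.4,-1,0.3,0,0]
  ]
}}

```text
t: 2.1
position: [0.3374, 0.2206, 0.1793]
ee_rot: [[-0.108, 0.994, -0.011], [0.994, 0.108, -0.013], [-0.012, -0.013, -1.0]]
contact_force: [1.0, 0.0, -0.7]
gripper_width: 0.6
```

```bash
cat >> h.py <<'E'
def goto(p,ang=None):
    "rows needed: total shift in units of 20 mm in tool axes; roll in units of 6 deg to bring tool y to world angle ang (deg)"
    s=robot.state();R=np.array(s['ee_rot']);d=R.T@(np.array(p)-s['position'])/.02
    a=np.degrees(np.arctan2(R[1,1],R[0,1]))
    print('t',s['t'],'pos',np.round(s['position'],4),'yang',round(a,2),'z',np.round(R[:,2],4),'shift',np.round(d,2),'roll',None if ang is None else round(-(((ang-a)+90)%180-90)/6,2),'F',np.round(s['contact_force'],1),'w',round(s['gripper_width'],3))
E
python3 -c "
from h import *
goto([.4315,.045,.18],8.9)"
```

```text
t 2.1 pos [0.3374 0.2206 0.1793] yang 6.19 z [-0.0114 -0.013  -0.9998] shift [-9.24  3.73  0.02] roll -0.45 F [ 1.   0.  -0.7] w 0.6
```

{"name": "servo_tool", "arguments": {
  "moves": [
    [0.4,-1,0.4,0,-0.45],
    [0.4,-1,0.4,0,0],
    [0.4,-1,0.4,0,0],
    [0.4,-1,0.4,0,0],
    [0.4,-1,0.4,0,0]
  ]
}}

```text
t: 2.6
position: [0.3915, 0.1232, 0.1781]
ee_rot: [[-0.157, 0.988, -0.014], [0.988, 0.157, -0.013], [-0.011, -0.016, -1.0]]
contact_force: [0.5, -0.1, 0.0]
gripper_width: 0.602
```

{"name": "servo_tool", "arguments": {
  "moves": [
    [0.4,-1,0.4,0,0],
    [0.4,-1,0.4,0,0],
    [0.4,-1,0.4,0,0],
    [0.4,-0.7,0.4,0,0],
    [0.4,0,0,0,0]
  ]
}}

```text
t: 3.1
position: [0.4357, 0.0504, 0.1768]
ee_rot: [[-0.153, 0.988, -0.016], [0.988, 0.153, -0.013], [-0.01, -0.018, -1.0]]
contact_force: [0.2, 0.3, -0.7]
gripper_width: 0.601
```

```bash
python3 -c "
from h import *
goto([.4315,.045,.18],8.9)
snap('wrist','w1')"
```

```text
t 3.1 pos [0.4357 0.0504 0.1768] yang 8.81 z [-0.0164 -0.0129 -0.9998] shift [-0.24 -0.25 -0.15] roll -0.02 F [ 0.2  0.3 -0.7] w 0.601
```

View pics/w1.png

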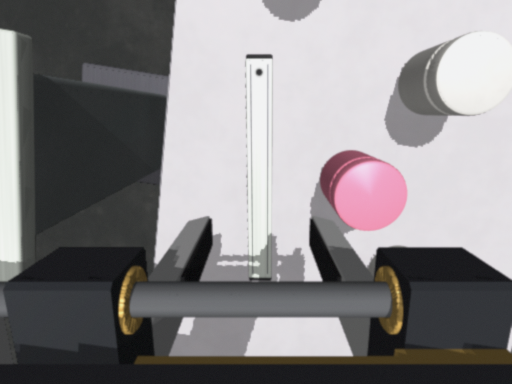

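The wrist view shows the bar between the fingers, with its far end at (260,56) and near end at (260,279). The white jar is at (475,75) and the pink one at (367,192).

```bash
python3 -c "
from h import *
s=robot.state();T=np.eye(4);T[:3,:3]=s['ee_rot'];T[:3,3]=s['position']
m=robot.camera_model('wrist');P=T@np.array(m['mount'])
a=onz(m,259.5,55,.012,P);b=onz(m,260,279.5,.012,P);print(a,b,np.linalg.norm(a-b),np.degrees(np.arctan2(*(a-b)[1::-1])))
c=(a+b)/2;print(c,onz(m,475,72,.084,P))
goto([c[0],c[1],.011],np.degrees(np.arctan2(*(a-b)[1::-1]))-90)"
```

```text
[0.41036759 0.17415339 0.012     ] [ 0.45006274 -0.07894204  0.012     ] 0.2561893857472478 98.91358051761276
[0.43021517 0.04760567 0.012     ] [0.5921062  0.17693375 0.084     ]
t 3.15 pos [0.4351 0.0511 0.1767] yang 8.85 z [-0.0169 -0.0126 -0.9998] shift [-0.05 -0.11  8.29] roll -0.01 F [ 0.8  0.7 -0.5] w 0.596
```

{"name": "servo_tool", "arguments": {
  "moves": [
    [0.4,0,-0.1,1,0],
    [0.4,0,0,1,0],
    [0.4,0,0,1,0],
    [0.4,0,0,1,0],
    [0.4,0,0,1,0]
  ]
}}

```text
t: 3.65
position: [0.4322, 0.0534, 0.0765]
ee_rot: [[-0.158, 0.987, -0.01], [0.987, 0.158, -0.012], [-0.01, -0.012, -1.0]]
contact_force: [0.8, -0.7, 0.4]
gripper_width: 0.601
```

{"name": "servo_tool", "arguments": {
  "moves": [
    [0.4,0,0,1,0],
    [0.4,0,0,1,0],
    [0.4,0,0,0.3,0],
    [0.4,0,0,0,0]
  ]
}}

```text
t: 4.05
position: [0.4274, 0.0567, 0.0263]
ee_rot: [[-0.163, 0.987, -0.016], [0.987, 0.163, -0.01], [-0.007, -0.018, -1.0]]
contact_force: [1.1, 0.2, -0.2]
gripper_width: 0.602
```

```bash
python3 -c "
from h import *
goto([.4302,.0475,.011],8.9)"
```

```text
t 4.05 pos [0.4274 0.0567 0.0263] yang 9.36 z [-0.0164 -0.0103 -0.9998] shift [-0.47  0.08  0.77] roll 0.08 F [ 1.1  0.2 -0.2] w 0.602
```

{"name": "servo_tool", "arguments": {
  "moves": [
    [0.4,-0.5,0.1,0.4,0.1],
    [0.4,0,0,0.35,0],
    [0.4,0,0,0,0]
  ]
}}

```text
t: 4.35
position: [0.4328, 0.0465, 0.0124]
ee_rot: [[-0.153, 0.988, -0.012], [0.988, 0.152, -0.011], [-0.009, -0.014, -1.0]]
contact_force: [0.6, 0.0, 0.5]
gripper_width: 0.597
```

```bash
python3 -c "
from h import *
goto([.4302,.0475,.011],8.9)"
```

```text
t 4.35 pos [0.4328 0.0465 0.0124] yang 8.77 z [-0.0124 -0.0108 -0.9999] shift [ 0.07 -0.12  0.07] roll -0.02 F [0.6 0.  0.5] w 0.597
```

{"name": "servo_tool", "arguments": {
  "moves": [
    [0.4,0.05,-0.1,0.08,0],
    [1,0,0,0,0],
    [1,0,0,0,0],
    [1,0,0,0,0],
    [1,0,0,0,0]
  ]
}}

```text
t: 4.85
position: [0.4317, 0.047, 0.012]
ee_rot: [[-0.152, 0.988, -0.01], [0.988, 0.152, -0.011], [-0.009, -0.011, -1.0]]
contact_force: [-0.0, -0.1, 0.9]
gripper_width: 0.295
```

{"name": "servo_tool", "arguments": {
  "moves": [
    [1,0,0,0,0],
    [1,0,0,-0.5,0],
    [1,0,0,-1,0],
    [1,0,0,-1,0],
    [1,0,0,-1,0]
  ]
}}

```text
t: 5.35
position: [0.4299, 0.0482, 0.0833]
ee_rot: [[-0.152, 0.988, -0.016], [0.988, 0.152, -0.01], [-0.008, -0.018, -1.0]]
contact_force: [0.4, -1.1, -0.5]
gripper_width: 0.004
```

{"name": "servo_tool", "arguments": {
  "moves": [
    [1,0,0,-1,0],
    [1,0,0,-1,0],
    [1,0,0,-1,0],
    [1,0,0,0,0]
  ]
}}

```text
t: 5.75
position: [0.4331, 0.0487, 0.1518]
ee_rot: [[-0.152, 0.988, -0.007], [0.988, 0.152, -0.011], [-0.01, -0.009, -1.0]]
contact_force: [0.3, -0.7, 0.1]
gripper_width: 0.001
```

```bash
python3 -c "
from h import *
goto([.576,.255,.14],14.1)
snap('wrist','w2')"
```

```text
t 5.75 pos [0.4331 0.0487 0.1518] yang 8.76 z [-0.0071 -0.0114 -0.9999] shift [9.11 8.64 0.42] roll -0.89 F [ 0.3 -0.7  0.1] w 0.001
```

View pics/w2.png

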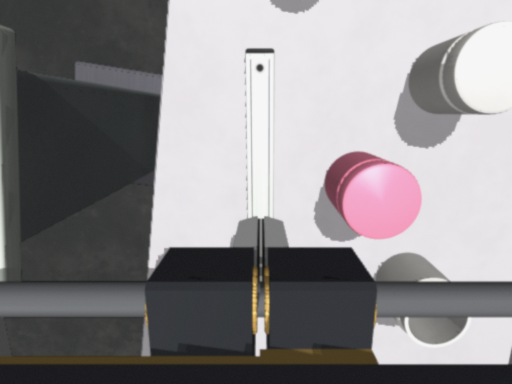

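The gripper shut fully (width 0), so I lifted before the grip formed. The bar still lies where it was, from (260,50) on, and looks undisturbed. I'll go down again, lower, and wait for the fingers.

{"name": "servo_tool", "arguments": {
  "moves": [
    [0.4,0,0,0,0],
    [0.4,0,0,0,0],
    [0.4,0,0,0,0],
    [0.4,0,0,0,0],
    [0.4,0,0,0,0]
  ]
}}

```text
t: 6.3
position: [0.4291, 0.0492, 0.1458]
ee_rot: [[-0.152, 0.988, -0.018], [0.988, 0.152, -0.01], [-0.007, -0.019, -1.0]]
contact_force: [0.3, -0.3, 0.0]
gripper_width: 0.395
```

```bash
python3 -c "
from h import *
print(robot.tip_extent)
s=robot.state();T=np.eye(4);T[:3,:3]=s['ee_rot'];T[:3,3]=s['position']
m=robot.camera_model('wrist');P=T@np.array(m['mount'])
im=snap('wrist','w3')
print(im[40:60,260].mean(1), im[255:300:2,260].mean(1))
print([int(x) for x in im[150,235:285].mean(1)]);print([int(x) for x in im[75,235:285].mean(1)])
print(onz(m,259.5,49,.012,P), onz(m,260,279.5,.012,P))
goto([.4302,.0475,.009],8.9)"
```

```text
0.008
[237.66666667 237.66666667 237.         237.33333333 237.66666667
 237.66666667 237.66666667 235.66666667 219.33333333 135.
  68.33333333  59.66666667  73.         156.66666667 236.33333333
 247.66666667 248.33333333 248.66666667 248.33333333 248.33333333] [152.33333333 151.66666667 151.66666667 151.66666667 151.66666667
 150.66666667 150.33333333 150.66666667 151.         151.
 151.66666667 150.66666667 150.          98.          60.33333333
  73.          83.          89.          97.66666667 103.33333333
 108.66666667 114.33333333 117.66666667]
[236, 235, 236, 235, 235, 235, 235, 235, 235, 235, 235, 235, 236, 236, 236, 229, 215, 234, 246, 248, 239, 203, 224, 245, 248, 248, 248, 248, 248, 248, 248, 248, 248, 248, 248, 248, 248, 247, 238, 202, 235, 246, 245, 229, 210, 230, 237, 237, 237, 237]
[237, 236, 236, 237, 236, 237, 236, 236, 237, 237, 237, 236, 236, 235, 230, 227, 230, 244, 248, 243, 218, 208, 242, 248, 248, 248, 248, 248, 248, 247, 246, 246, 247, 248, 248, 248, 248, 248, 240, 204, 218, 244, 248, 244, 231, 231, 236, 238, 238, 237]
[0.40512656 0.17312204 0.012     ] [ 0.44182212 -0.06341703  0.012     ]
t 6.35 pos [0.4291 0.0492 0.1457] yang 8.76 z [-0.0177 -0.0099 -0.9998] shift [-0.04  0.17  6.84] roll -0.02 F [ 0.6 -1.   0.1] w 0.435
```

{"name": "servo_tool", "arguments": {
  "moves": [
    [0.4,0,0.1,1,0],
    [0.4,0,0,1,0],
    [0.4,0,0,1,0],
    [0.4,0,0,1,0],
    [0.4,0,0,1,0]
  ]
}}

```text
t: 6.85
position: [0.433, 0.048, 0.0456]
ee_rot: [[-0.152, 0.988, -0.009], [0.988, 0.152, -0.011], [-0.01, -0.011, -1.0]]
contact_force: [-0.1, 0.6, 0.1]
gripper_width: 0.601
```

{"name": "servo_tool", "arguments": {
  "moves": [
    [0.4,0,0,0.7,0],
    [0.4,0,0,0.3,0],
    [0.4,0,0,0,0]
  ]
}}

```text
t: 7.15
position: [0.4302, 0.0481, 0.0219]
ee_rot: [[-0.152, 0.988, -0.016], [0.988, 0.152, -0.01], [-0.008, -0.017, -1.0]]
contact_force: [0.8, -0.4, -0.0]
gripper_width: 0.597
```

```bash
python3 -c "
from h import *
goto([.4302,.0475,.009],8.9)"
```

```text
t 7.15 pos [0.4302 0.0481 0.0219] yang 8.75 z [-0.0156 -0.0102 -0.9998] shift [-0.02  0.01  0.65] roll -0.02 F [ 0.8 -0.4 -0. ] w 0.597
```

{"name": "servo_tool", "arguments": {
  "moves": [
    [0.4,0,0,0.4,0],
    [0.4,0,0,0.2,0],
    [0.4,0,0,0.1,0]
  ]
}}

```text
t: 7.45
position: [0.4318, 0.0477, 0.0087]
ee_rot: [[-0.152, 0.988, -0.012], [0.988, 0.152, -0.011], [-0.009, -0.013, -1.0]]
contact_force: [-0.3, -0.3, -0.4]
gripper_width: 0.599
```

{"name": "servo_tool", "arguments": {
  "moves": [
    [0.4,0,0,0,0]
  ]
}}

```text
t: 7.55
position: [0.4318, 0.0477, 0.0087]
ee_rot: [[-0.152, 0.988, -0.012], [0.988, 0.152, -0.011], [-0.009, -0.013, -1.0]]
contact_force: [0.2, -0.0, 0.2]
gripper_width: 0.6
```

{"name": "servo_tool", "arguments": {
  "moves": [
    [1,0,0,0,0],
    [1,0,0,0,0],
    [1,0,0,0,0],
    [1,0,0,0,0]
  ]
}}

```text
t: 7.95
position: [0.4328, 0.0476, 0.0097]
ee_rot: [[-0.152, 0.988, -0.01], [0.988, 0.152, -0.011], [-0.009, -0.011, -1.0]]
contact_force: [-0.9, -0.2, 0.7]
gripper_width: 0.3
```

{"name": "servo_tool", "arguments": {
  "moves": [
    [1,0,0,0,0],
    [1,0,0,0,0]
  ]
}}

```text
t: 8.15
position: [0.4329, 0.0476, 0.0098]
ee_rot: [[-0.152, 0.988, -0.009], [0.988, 0.152, -0.011], [-0.009, -0.011, -1.0]]
contact_force: [-0.0, 0.5, 1.3]
gripper_width: 0.129
```

{"name": "servo_tool", "arguments": {
  "moves": [
    [1,0,0,0,0]
  ]
}}

```text
t: 8.25
position: [0.4329, 0.0476, 0.0099]
ee_rot: [[-0.152, 0.988, -0.009], [0.988, 0.152, -0.011], [-0.009, -0.011, -1.0]]
contact_force: [0.1, 0.2, 0.6]
gripper_width: 0.04
```

```bash
python3 -c "
from h import *
goto([.4302,.0475,.009],8.9)
a=snap('scene','s2');b=snap('wrist','w4')
c=cv2.resize(a[120:290,230:400],(580,580),interpolation=cv2.INTER_CUBIC);cv2.imwrite('pics/s2c.png',c)
"
```

```text
t 8.25 pos [0.4329 0.0476 0.0099] yang 8.76 z [-0.0094 -0.011  -0.9999] shift [ 0.02 -0.13  0.04] roll -0.02 F [0.1 0.2 0.6] w 0.04
```

View pics/s2c.png

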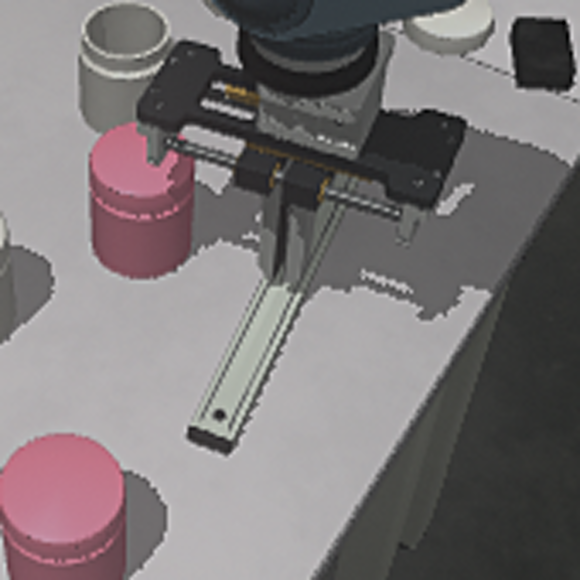

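The fingers have closed above the bar with no resistance. It still lies flat on the bench, so the real tip height must be above what is reported. I'll reopen and check the tip height against the image.

{"name": "servo_tool", "arguments": {
  "moves": [
    [0.5,0,0,0,0],
    [0.5,0,0,0,0],
    [0.5,0,0,0,0],
    [0.5,0,0,0,0],
    [0.5,0,0,0,0]
  ]
}}

```text
t: 8.85
position: [0.4329, 0.0476, 0.0098]
ee_rot: [[-0.152, 0.988, -0.01], [0.988, 0.152, -0.011], [-0.009, -0.011, -1.0]]
contact_force: [-0.0, 1.1, -0.1]
gripper_width: 0.394
```

```bash
python3 -c "
from h import *
m=robot.camera_model('scene');P=np.linalg.inv(np.array(m['pose']))
for z in(0,.006,.012,.018,.024):
    p=P@[.433,.0476,z,1];print(z,m['cx']-m['fx']*p[0]/p[2],m['cy']+m['fy']*p[1]/p[2])
goto([.4302,.0475,.009],8.9)
a=snap('scene','s3')
c=cv2.resize(a[160:230,270:360],(800,622//1),interpolation=cv2.INTER_CUBIC)[:600];cv2.imwrite('pics/s3c.png',c)
"
```

```text
0 311.69025033077907 206.22186634839494
0.006 311.9089919461356 204.54576584342522
0.012 312.1299412837138 202.8527487388198
0.018 312.3531319362887 201.14255763103404
0.024 312.5785981816415 199.4149298676865
t 8.85 pos [0.4329 0.0476 0.0098] yang 8.76 z [-0.0095 -0.011  -0.9999] shift [ 0.02 -0.13  0.04] roll -0.02 F [-0.   1.1 -0.1] w 0.394
```

View pics/s3c.png

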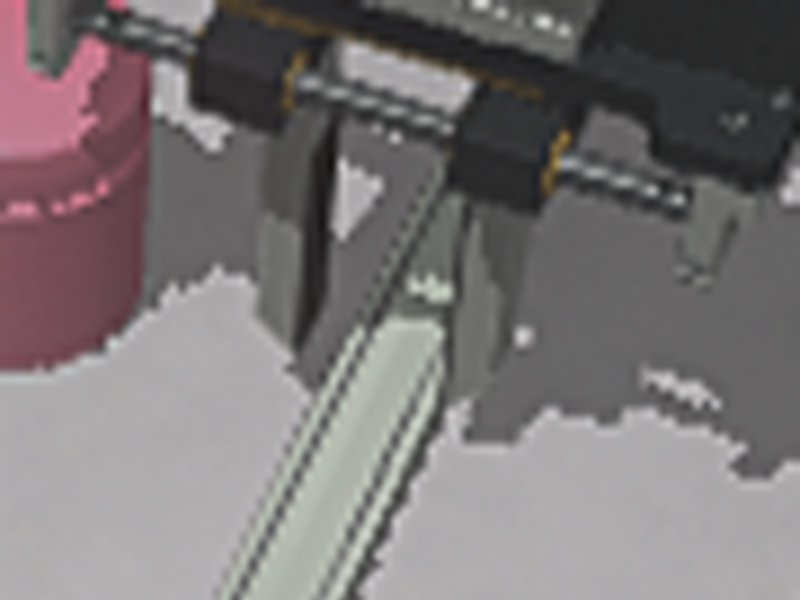

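The fingers straddle the bar. The left tip's shadow meets slightly away from the tip at (295,352), so the tips seem to hover. I'll descend in small guarded steps until they touch.

{"name": "servo_tool", "arguments": {
  "moves": [
    [0.4,0,0,0.15,0],
    [0.4,0,0,0,0]
  ]
}}

```text
t: 9.1
position: [0.4328, 0.0476, 0.0065]
ee_rot: [[-0.152, 0.988, -0.009], [0.988, 0.152, -0.011], [-0.009, -0.011, -1.0]]
contact_force: [0.3, 0.6, -0.5]
gripper_width: 0.588
```

{"name": "servo_tool", "arguments": {
  "moves": [
    [0.4,0,0,0.15,0],
    [0.4,0,0,0,0]
  ]
}}

```text
t: 9.3
position: [0.4326, 0.0476, 0.0032]
ee_rot: [[-0.152, 0.988, -0.01], [0.988, 0.152, -0.011], [-0.009, -0.011, -1.0]]
contact_force: [-0.0, 0.1, -0.5]
gripper_width: 0.6
```

Reported z is 0.0032 with no contact, so the z reading is biased. I'll continue.

{"name": "servo_tool", "arguments": {
  "moves": [
    [0.4,0,0,0.12,0],
    [0.4,0,0,0,0]
  ]
}}

```text
t: 9.5
position: [0.4325, 0.0475, 0.0004]
ee_rot: [[-0.152, 0.988, -0.01], [0.988, 0.152, -0.011], [-0.009, -0.012, -1.0]]
contact_force: [0.0, -0.4, 0.1]
gripper_width: 0.599
```

{"name": "servo_tool", "arguments": {
  "moves": [
    [0.4,0,0,0.12,0],
    [0.4,0,0,0,0]
  ]
}}

```text
t: 9.7
position: [0.4325, 0.0475, -0.0022]
ee_rot: [[-0.152, 0.988, -0.01], [0.988, 0.152, -0.011], [-0.009, -0.012, -1.0]]
contact_force: [-0.3, -0.4, -0.7]
gripper_width: 0.602
```

{"name": "servo_tool", "arguments": {
  "moves": [
    [0.4,0,0,0.1,0],
    [0.4,0,0,0,0]
  ]
}}

```text
t: 9.9
position: [0.4325, 0.0475, -0.0044]
ee_rot: [[-0.152, 0.988, -0.01], [0.988, 0.152, -0.011], [-0.009, -0.012, -1.0]]
contact_force: [-0.6, 0.4, 0.1]
gripper_width: 0.597
```

{"name": "servo_tool", "arguments": {
  "moves": [
    [0.4,0,0,0.1,0],
    [0.4,0,0,0,0]
  ]
}}

```text
t: 10.1
position: [0.4326, 0.0474, -0.0065]
ee_rot: [[-0.152, 0.988, -0.01], [0.988, 0.152, -0.011], [-0.009, -0.011, -1.0]]
contact_force: [0.1, 0.5, -0.3]
gripper_width: 0.599
```

{"name": "servo_tool", "arguments": {
  "moves": [
    [0.4,0,0,0.1,0],
    [0.4,0,0,0,0]
  ]
}}

```text
t: 10.3
position: [0.4325, 0.0474, -0.0087]
ee_rot: [[-0.152, 0.988, -0.01], [0.988, 0.152, -0.011], [-0.009, -0.011, -1.0]]
contact_force: [0.2, -1.1, 0.6]
gripper_width: 0.6
```

{"name": "servo_tool", "arguments": {
  "moves": [
    [0.4,0,0,0.1,0],
    [0.4,0,0,0,0]
  ]
}}

```text
t: 10.5
position: [0.4325, 0.0474, -0.0108]
ee_rot: [[-0.152, 0.988, -0.01], [0.988, 0.152, -0.011], [-0.009, -0.011, -1.0]]
contact_force: [0.0, 0.9, -0.2]
gripper_width: 0.598
```

{"name": "servo_tool", "arguments": {
  "moves": [
    [0.4,0,0,0.1,0],
    [0.4,0,0,0,0]
  ]
}}

```text
t: 10.7
position: [0.4325, 0.0474, -0.013]
ee_rot: [[-0.152, 0.988, -0.01], [0.988, 0.152, -0.011], [-0.009, -0.011, -1.0]]
contact_force: [-0.6, -0.8, -0.4]
gripper_width: 0.602
```

No contact yet. I'll take a look before going on.

```bash
python3 -c "
from h import *
a=snap('scene','s4')
c=cv2.resize(a[160:230,270:360],(800,622//1),interpolation=cv2.INTER_CUBIC)[:600];cv2.imwrite('pics/s4c.png',c)
print(robot.state()['q'],robot.state()['joint_efforts'])
"
```

```text
[-0.14399904  0.05247301  2.19574957 -0.01564003  0.90130593 -0.28722879] [ 5.62589194e-03 -2.55362946e+01 -2.33459705e+01  2.92776281e-02
  5.56658185e-02 -1.22634141e-03]
```

View pics/s4c.png

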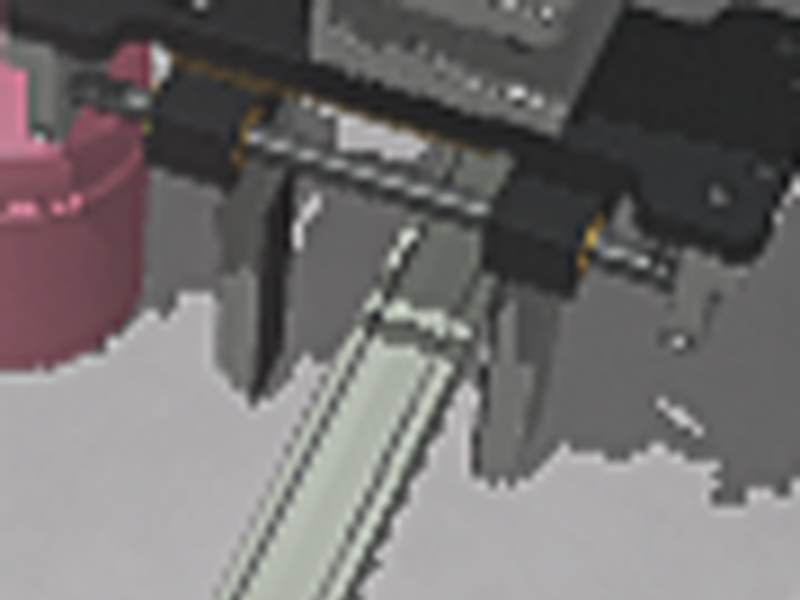

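The tips now stand at the bench on both sides of the bar, at (250,400) and (500,480) in the crop, meeting their shadows. So reported z is about 20 mm too low here. I'll close and wait.

{"name": "servo_tool", "arguments": {
  "moves": [
    [1,0,0,-0.05,0],
    [1,0,0,0,0],
    [1,0,0,0,0],
    [1,0,0,0,0],
    [1,0,0,0,0]
  ]
}}

```text
t: 11.25
position: [0.4327, 0.0473, -0.0116]
ee_rot: [[-0.153, 0.988, -0.01], [0.988, 0.152, -0.011], [-0.01, -0.011, -1.0]]
contact_force: [1.2, 0.1, -0.3]
gripper_width: 0.294
```

{"name": "servo_tool", "arguments": {
  "moves": [
    [1,0,0,0,0],
    [1,0,0,0,0]
  ]
}}

```text
t: 11.45
position: [0.4327, 0.0473, -0.0116]
ee_rot: [[-0.153, 0.988, -0.01], [0.988, 0.153, -0.011], [-0.01, -0.011, -1.0]]
contact_force: [-0.2, 1.1, 0.5]
gripper_width: 0.29
```

Gripped: the width stays at 0.29, about 27–28 mm. Lifting to check.

{"name": "servo_tool", "arguments": {
  "moves": [
    [1,0,0,-0.5,0],
    [1,0,0,-1,0],
    [1,0,0,-1,0],
    [1,0,0,-1,0],
    [1,0,0,-1,0]
  ]
}}

```text
t: 11.95
position: [0.4288, 0.0491, 0.0789]
ee_rot: [[-0.152, 0.988, -0.021], [0.988, 0.152, -0.009], [-0.006, -0.022, -1.0]]
contact_force: [0.5, -0.7, -2.3]
gripper_width: 0.291
```

{"name": "servo_tool", "arguments": {
  "moves": [
    [1,0,0,-1,0],
    [1,0,0,-1,0],
    [1,0,0,0,0]
  ]
}}

```text
t: 12.25
position: [0.4307, 0.0495, 0.124]
ee_rot: [[-0.152, 0.988, -0.015], [0.988, 0.152, -0.01], [-0.007, -0.016, -1.0]]
contact_force: [0.4, -0.1, -2.0]
gripper_width: 0.291
```

```bash
python3 -c "
from h import *
goto([.578,.2535,.115],14.1)"
```

```text
t 12.25 pos [0.4307 0.0495 0.124 ] yang 8.76 z [-0.015  -0.0099 -0.9998] shift [8.96 8.84 0.24] roll -0.89 F [ 0.4 -0.1 -2. ] w 0.291
```

{"name": "servo_tool", "arguments": {
  "moves": [
    [1,1,1,0,-0.3],
    [1,1,1,0,-0.3],
    [1,1,1,0,-0.3],
    [1,1,1,0,0],
    [1,1,1,0,0]
  ]
}}

```text
t: 12.75
position: [0.506, 0.1698, 0.1172]
ee_rot: [[-0.243, 0.97, -0.02], [0.97, 0.243, -0.011], [-0.006, -0.022, -1.0]]
contact_force: [0.5, -0.8, -2.7]
gripper_width: 0.289
```

{"name": "servo_tool", "arguments": {
  "moves": [
    [1,1,1,0,0],
    [1,1,1,0,0],
    [1,1,1,0,0],
    [1,0.5,0.5,0,0],
    [1,0,0,0,0]
  ]
}}

```text
t: 13.25
position: [0.5546, 0.2599, 0.1066]
ee_rot: [[-0.246, 0.969, -0.031], [0.969, 0.246, -0.013], [-0.005, -0.034, -0.999]]
contact_force: [0.1, 0.2, -2.2]
gripper_width: 0.293
```

```bash
python3 -c "
from h import *
goto([.578,.2535,.115],14.1)
a=snap('top','t2');
c=cv2.resize(a[130:260,130:340],None,fx=3.8,fy=3.8,interpolation=cv2.INTER_CUBIC);cv2.imwrite('pics/t2c.png',c)"
```

```text
t 13.25 pos [0.5546 0.2599 0.1066] yang 14.24 z [-0.0313 -0.0134 -0.9994] shift [-0.6   1.04 -0.45] roll 0.02 F [ 0.1  0.2 -2.2] w 0.293
```

View pics/t2c.png

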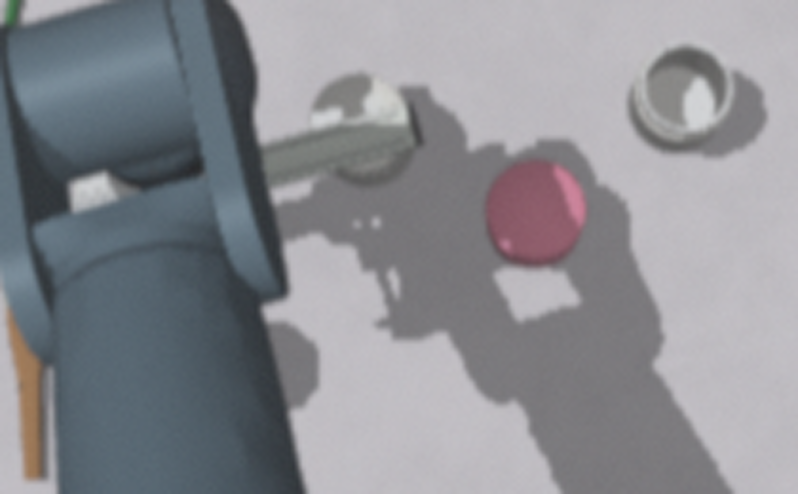

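The bar's right end is at crop (417,125), over the right jar but about 20 mm short of the lid's middle in x, which agrees with the computed remaining shift. I'll correct it and look from the scene camera.

{"name": "servo_tool", "arguments": {
  "moves": [
    [1,-0.3,0.55,-0.4,0],
    [1,-0.3,0.55,-0.3,0],
    [1,0,0,0,0]
  ]
}}

```text
t: 13.6
position: [0.5766, 0.2506, 0.1174]
ee_rot: [[-0.245, 0.969, -0.038], [0.969, 0.245, -0.016], [-0.006, -0.04, -0.999]]
contact_force: [0.3, 0.8, -2.3]
gripper_width: 0.29
```

```bash
python3 -c "
from h import *
goto([.578,.2535,.115],14.1)
a=snap('scene','s5');snap('top','t3');snap('wrist','w5')
c=cv2.resize(a[130:300,130:340],None,fx=3.5,fy=3.5,interpolation=cv2.INTER_CUBIC);cv2.imwrite('pics/s5c.png',c)"
```

```text
t 13.6 pos [0.5766 0.2506 0.1174] yang 14.18 z [-0.0377 -0.0158 -0.9992] shift [0.12 0.11 0.11] roll 0.01 F [ 0.3  0.8 -2.3] w 0.29
```

View pics/s5c.png

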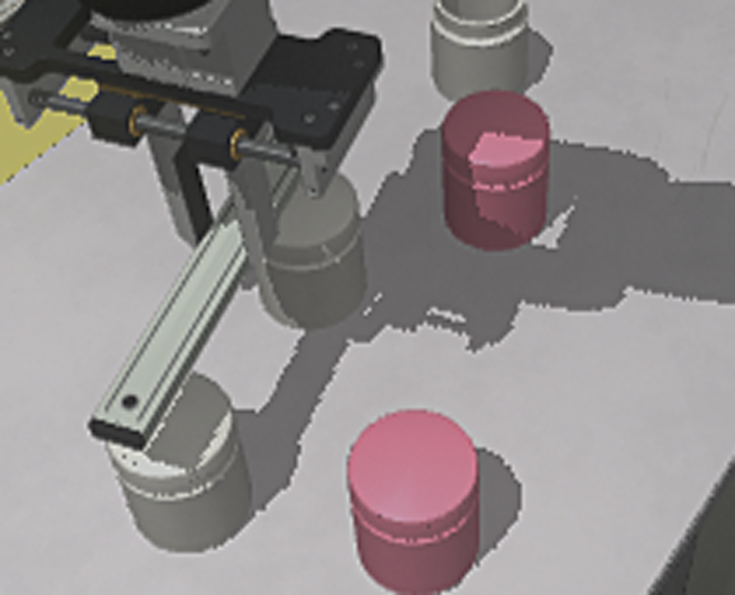

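The bar is level over both jars. Its left end plug is at crop (117,433), i.e. scene px (163.4,253.7), above the left jar. I'll compute both ends.

```bash
python3 -c "
from h import *
t=cv2.imread('pics/t3.png').mean(2).astype(int)
print(t[145:168,222:246])
ms=robot.camera_model('scene');mt=robot.camera_model('top')
for z in(.125,.133,.141): print(z,onz(ms,163.4,253.7,z))
for n,p in(('L',(.546,.3796)),('R',(.610,.1275))):
  for nm,m in(('s',ms),('t',mt)):
    for z in(.096,.141):
      q=np.linalg.inv(np.array(m['pose']))@[*p,z,1];print(n,nm,z,m['cx']-m['fx']*q[0]/q[2],m['cy']+m['fy']*q[1]/q[2])
"
```

```text
[[189 191 190 191 189 188 188 188 189 188 187 184 181 178 165 162 160 157
  144 133 129 123 122 124]
 [191 189 191 190 189 187 188 187 184 183 179 167 162 155 140 132 131 130
  123 118 120 123 120 122]
 [190 190 188 184 185 183 184 178 166 162 156 138 132 130 128 130 132 128
  113 106 116 121 123 121]
 [187 187 179 168 161 160 160 156 140 131 131 128 131 132 141 155 164 157
  114  90 103 117 121 122]
 [176 187 178 146 133 130 130 133 132 132 137 148 159 162 169 179 188 181
  137  88  91 114 119 120]
 [182 195 185 147 130 133 132 141 154 162 168 174 177 178 179 177 187 186
  156  99  84 112 120 123]
 [196 197 184 151 146 157 158 163 172 174 177 175 172 177 173 157 165 168
  151  98  77 108 120 122]
 [181 174 162 142 145 155 159 160 155 151 152 152 154 162 159 141 137 138
  128  89  73  98 117 123]
 [144 136 128 122 122 125 126 127 126 129 130 129 132 137 134 127 125 126
  119  95  71  87 114 120]
 [118 113 113 114 114 116 121 122 122 126 124 125 125 125 126 125 125 124
  121 104  76  80 112 120]
 [114 114 120 122 122 125 124 123 125 124 126 125 125 125 124 125 124 124
  124 113  82  7
[... 1024 characters left out ...]
29 132 134 139 137 139 138 138 139 138 137 137 137 133 121 107  96 107
  117 120 120 121 121 120]
 [135 136 138 137 139 137 139 141 140 139 137 138 137 128 114 101  97 109
  117 120 120 120 120 121]]
0.125 [0.55183043 0.36978638 0.125     ]
0.133 [0.54706155 0.37262598 0.133     ]
0.141 [0.54229266 0.37546557 0.141     ]
L s 0.096 165.26812414370858 268.2590887248183
L s 0.141 160.03137775146126 254.42226404300698
L t 0.096 143.55130296038683 183.5931356142833
L t 0.141 138.45916903922 181.44577664723437
R s 0.096 224.06136939706136 166.77364736411582
R s 0.141 222.24574928754896 151.39380572034045
R t 0.096 242.7391611710588 155.88142369515884
R t 0.141 241.86972521282195 152.55639632126412
```

Both ends lie within about 5 mm of plan: right plug at (242,153) against a desired (241.9,152.6). Now the guarded descent.

{"name": "servo_tool", "arguments": {
  "moves": [
    [1,0.1,0.1,0.7,0],
    [1,0,0,0.6,0],
    [1,0,0,0,0]
  ]
}}

```text
t: 14.05
position: [0.5735, 0.2532, 0.0872]
ee_rot: [[-0.246, 0.968, -0.042], [0.969, 0.246, -0.016], [-0.006, -0.045, -0.999]]
contact_force: [-0.2, 0.3, -2.3]
gripper_width: 0.293
```

```bash
python3 -c "
from h import *
goto([.578,.2535,.0724],14.1)"
```

```text
t 14.05 pos [0.5735 0.2532 0.0872] yang 14.24 z [-0.0421 -0.0164 -0.999 ] shift [-0.04  0.25  0.73] roll 0.02 F [-0.2  0.3 -2.3] w 0.293
```

{"name": "servo_tool", "arguments": {
  "moves": [
    [1,0,0.2,0.2,0],
    [1,0,0,0,0]
  ]
}}

```text
t: 14.25
position: [0.5765, 0.2542, 0.0813]
ee_rot: [[-0.247, 0.968, -0.044], [0.969, 0.246, -0.017], [-0.006, -0.047, -0.999]]
contact_force: [-0.8, -0.4, -1.6]
gripper_width: 0.29
```

{"name": "servo_tool", "arguments": {
  "moves": [
    [1,0,0,0.2,0],
    [1,0,0,0,0]
  ]
}}

```text
t: 14.45
position: [0.5766, 0.2542, 0.0771]
ee_rot: [[-0.247, 0.968, -0.044], [0.969, 0.246, -0.017], [-0.005, -0.047, -0.999]]
contact_force: [-0.1, -1.3, -2.5]
gripper_width: 0.294
```

```bash
python3 -c "
from h import *
goto([.577,.2535,.0724],14.1)
snap('scene','s6')
t=snap('top','t4').mean(2).astype(int); print(t[146:166,232:248])"
```

```text
t 14.45 pos [0.5766 0.2542 0.0771] yang 14.27 z [-0.0439 -0.0168 -0.9989] shift [-0.04  0.02  0.23] roll 0.03 F [-0.1 -1.3 -2.5] w 0.294
[[121 119 120 119 120 121 120 137 175 186 188 187 188 187 188 188]
 [120 119 120 120 120 120 122 137 173 186 189 188 188 188 188 189]
 [120 120 120 122 122 121 122 132 159 182 187 188 189 189 187 189]
 [121 120 119 121 122 123 125 123 136 173 186 189 188 187 188 189]
 [126 121 124 131 134 138 139 124 116 153 183 188 188 188 188 189]
 [145 133 141 158 166 167 166 137 103 132 175 189 188 189 190 188]
 [174 164 168 179 180 182 179 143  95 119 172 190 190 189 188 189]
 [179 177 174 177 172 165 162 133  88 103 161 185 190 189 189 190]
 [154 154 152 155 156 141 135 120  90  88 140 179 190 189 189 190]
 [128 129 128 132 132 128 124 120 103  82 121 171 185 191 190 189]
 [125 123 125 124 126 125 124 124 112  84  99 148 167 179 185 189]
 [126 125 124 124 125 125 124 125 114  84  79 112 135 157 167 179]
 [125 123 124 123 124 123 122 122 118  95  71  91 117 130 139 161]
 [124 122 122 121 118 117 116 120 120 106  77  82 113 121 124 137]
 [119 115 117 116 114 116 116 116 122 113  83  84 111 119 121 125]
 [116 115 116 113 117 119 115 112 117 112 100 101 116 120 120 120]
 [116 121 118 113 114 113 108 109 112 114 115 116 120 122 121 120]
 [114 119 118 115 113 108 104 114 118 118 120 121 121 119 120 121]
 [118 122 124 124 124 109 101 114 118 120 121 119 119 121 120 121]
 [130 131 134 131 127 108  96 109 118 121 119 119 120 121 119 121]]
```

The right plug is at about (241.9,155.5) against (242.7,155.9) planned, so good. Last millimetres now.

{"name": "servo_tool", "arguments": {
  "moves": [
    [1,0,0,0.12,0],
    [1,0,0,0,0]
  ]
}}

```text
t: 14.75
position: [0.5775, 0.2544, 0.076]
ee_rot: [[-0.247, 0.968, -0.041], [0.969, 0.246, -0.016], [-0.005, -0.044, -0.999]]
contact_force: [0.2, -0.7, -2.9]
gripper_width: 0.29
```

{"name": "servo_tool", "arguments": {
  "moves": [
    [1,0,0,0.12,0],
    [1,0,0,0,0]
  ]
}}

```text
t: 14.95
position: [0.5776, 0.2544, 0.0737]
ee_rot: [[-0.247, 0.968, -0.041], [0.969, 0.246, -0.016], [-0.006, -0.043, -0.999]]
contact_force: [-0.1, 0.4, -2.8]
gripper_width: 0.291
```

{"name": "servo_tool", "arguments": {
  "moves": [
    [1,0,0,0.1,0],
    [1,0,0,0,0]
  ]
}}

```text
t: 15.15
position: [0.5787, 0.2547, 0.0738]
ee_rot: [[-0.247, 0.968, -0.038], [0.969, 0.246, -0.016], [-0.006, -0.041, -0.999]]
contact_force: [-0.6, 0.5, -2.6]
gripper_width: 0.29
```

{"name": "servo_tool", "arguments": {
  "moves": [
    [1,0,0,0.1,0],
    [1,0,0,0,0]
  ]
}}

```text
t: 15.35
position: [0.5797, 0.2549, 0.0735]
ee_rot: [[-0.247, 0.968, -0.036], [0.969, 0.246, -0.015], [-0.006, -0.038, -0.999]]
contact_force: [0.8, -0.9, -2.6]
gripper_width: 0.294
```

{"name": "servo_tool", "arguments": {
  "moves": [
    [1,0,0,0.1,0],
    [1,0,0,0,0]
  ]
}}

```text
t: 15.55
position: [0.5809, 0.2552, 0.0734]
ee_rot: [[-0.247, 0.969, -0.033], [0.969, 0.246, -0.015], [-0.006, -0.036, -0.999]]
contact_force: [0.1, 0.3, -2.6]
gripper_width: 0.293
```

{"name": "servo_tool", "arguments": {
  "moves": [
    [1,0,-0.15,0.22,0],
    [1,0,0,0,0]
  ]
}}

```text
t: 15.75
position: [0.5817, 0.2554, 0.0738]
ee_rot: [[-0.247, 0.969, -0.024], [0.969, 0.247, -0.012], [-0.006, -0.026, -1.0]]
contact_force: [0.1, -0.2, -2.4]
gripper_width: 0.295
```

{"name": "servo_tool", "arguments": {
  "moves": [
    [1,0,0,0.15,0],
    [1,0,0,0,0]
  ]
}}

```text
t: 15.95
position: [0.5828, 0.2557, 0.0729]
ee_rot: [[-0.247, 0.969, -0.022], [0.969, 0.247, -0.012], [-0.006, -0.024, -1.0]]
contact_force: [-0.1, 0.3, -1.5]
gripper_width: 0.294
```

```bash
python3 -c "
from h import *
goto([.577,.2535,.0715],14.1)
t=snap('top','t5').mean(2).astype(int); print(t[146:166,236:246])
a=snap('scene','s7')
c=cv2.resize(a[130:300,140:270],(600,785),interpolation=cv2.INTER_CUBIC)[80:680];cv2.imwrite('pics/s7c.png',c)"
```

```text
t 15.95 pos [0.5828 0.2557 0.0729] yang 14.28 z [-0.0217 -0.0117 -0.9997] shift [-0.03 -0.31  0.08] roll 0.03 F [-0.1  0.3 -1.5] w 0.294
[[121 120 121 139 175 187 188 187 188 188]
 [121 121 121 135 171 187 187 187 188 188]
 [131 131 131 125 151 177 188 188 188 188]
 [158 163 159 119 118 160 183 187 187 188]
 [179 185 181 134  99 140 178 188 188 188]
 [187 193 192 153 101 123 174 189 189 189]
 [198 202 200 175 113 113 169 187 189 189]
 [201 201 200 182 118  99 153 184 189 189]
 [176 178 176 163 111  85 132 176 190 190]
 [140 140 139 134 106  81 118 170 188 189]
 [126 124 122 125 113  81  94 151 179 184]
 [122 118 116 122 119  90  79 117 153 163]
 [116 117 115 120 120 103  82  97 126 133]
 [115 121 118 115 114 110  97 107 118 121]
 [114 115 113 112 111 113 111 118 121 121]
 [113 109 110 116 118 118 119 120 120 121]
 [123 113 111 117 122 122 120 121 121 120]
 [128 114 107 117 120 123 120 121 121 121]
 [128 109 103 112 119 121 121 121 120 122]
 [127 109  99 109 119 121 120 119 121 120]]
```

View pics/s7c.png

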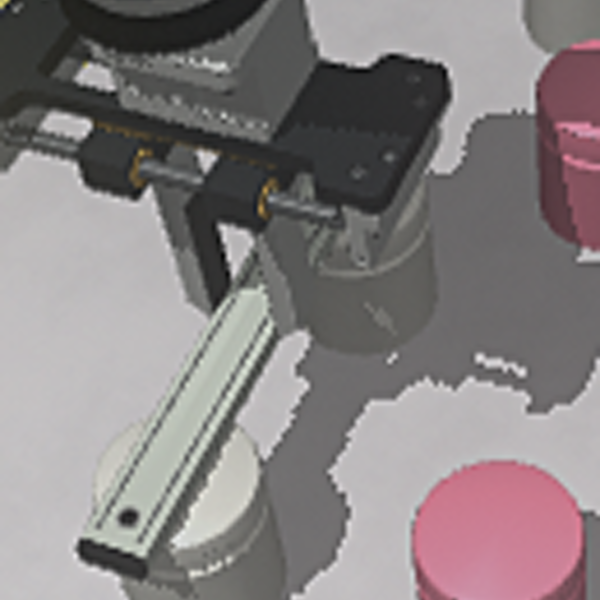

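The bar sits about 6 mm too far in +x: on the left lid the near side shows more lid, and the right plug is at row 153.8 against 155.9. I'll raise slightly and shift back.

{"name": "servo_tool", "arguments": {
  "moves": [
    [1,0,-0.2,-0.2,0],
    [1,0,-0.3,0,0],
    [1,0,0,0,0]
  ]
}}

```text
t: 16.35
position: [0.5701, 0.2525, 0.0741]
ee_rot: [[-0.247, 0.969, -0.027], [0.969, 0.247, -0.013], [-0.006, -0.029, -1.0]]
contact_force: [-0.7, -0.4, -2.0]
gripper_width: 0.293
```

```bash
python3 -c "
from h import *
goto([.577,.2535,.0715],14.1)"
```

```text
t 16.35 pos [0.5701 0.2525 0.0741] yang 14.28 z [-0.0272 -0.0129 -0.9995] shift [-0.04  0.35  0.12] roll 0.03 F [-0.7 -0.4 -2. ] w 0.293
```

{"name": "servo_tool", "arguments": {
  "moves": [
    [1,0,0.25,0.15,0],
    [1,0,0,0,0]
  ]
}}

```text
t: 16.55
position: [0.5735, 0.2535, 0.0736]
ee_rot: [[-0.247, 0.968, -0.032], [0.969, 0.247, -0.014], [-0.006, -0.035, -0.999]]
contact_force: [0.4, 0.0, -2.3]
gripper_width: 0.292
```

```bash
python3 -c "
from h import *
goto([.577,.2535,.0715],14.1)
t=snap('top','t6').mean(2).astype(int); print(t[146:164,236:246])"
```

```text
t 16.55 pos [0.5735 0.2535 0.0736] yang 14.31 z [-0.0321 -0.0145 -0.9994] shift [-0.04  0.18  0.1 ] roll 0.03 F [ 0.4  0.  -2.3] w 0.292
[[120 121 123 144 177 187 187 187 188 187]
 [120 119 122 139 176 188 188 186 187 187]
 [122 121 120 138 174 187 188 189 188 188]
 [120 121 121 138 172 186 187 187 186 188]
 [123 121 121 130 157 179 187 189 188 188]
 [122 123 131 129 132 164 184 187 189 189]
 [131 139 156 155 122 135 174 189 189 189]
 [161 170 186 181 127 110 155 184 189 190]
 [179 185 194 190 142  97 132 177 188 190]
 [184 188 190 190 157 103 117 168 185 187]
 [192 190 178 172 153 102  96 147 167 179]
 [173 168 147 139 129  91  78 111 138 156]
 [140 136 129 127 121  97  72  90 115 130]
 [127 125 125 125 122 107  77  82 111 120]
 [123 121 121 121 124 114  83  75 103 119]
 [116 116 114 115 123 117  88  72  96 114]
 [115 114 115 116 123 113  93  81  97 114]
 [117 117 112 112 117 112 104 101 108 118]]
```

{"name": "servo_tool", "arguments": {
  "moves": [
    [1,0,0,0.2,0],
    [1,0,0,0,0]
  ]
}}

```text
t: 16.8
position: [0.5749, 0.2539, 0.0732]
ee_rot: [[-0.247, 0.968, -0.029], [0.969, 0.247, -0.014], [-0.006, -0.032, -0.999]]
contact_force: [0.2, -0.4, -1.8]
gripper_width: 0.291
```

{"name": "servo_tool", "arguments": {
  "moves": [
    [1,0,0,0.2,0],
    [1,0,0,0,0]
  ]
}}

```text
t: 17.0
position: [0.576, 0.2542, 0.0727]
ee_rot: [[-0.248, 0.968, -0.028], [0.969, 0.247, -0.014], [-0.006, -0.031, -1.0]]
contact_force: [0.5, 0.5, -2.0]
gripper_width: 0.292
```

{"name": "servo_tool", "arguments": {
  "moves": [
    [1,0,-0.05,0.35,0],
    [1,0,0,0,0]
  ]
}}

```text
t: 17.2
position: [0.578, 0.2547, 0.0731]
ee_rot: [[-0.248, 0.968, -0.023], [0.969, 0.248, -0.013], [-0.007, -0.025, -1.0]]
contact_force: [-0.0, 0.3, -2.3]
gripper_width: 0.293
```

{"name": "servo_tool", "arguments": {
  "moves": [
    [1,0,-0.05,0.2,0],
    [1,0,0,0,0]
  ]
}}

```text
t: 17.4
position: [0.5789, 0.2549, 0.0715]
ee_rot: [[-0.248, 0.969, -0.019], [0.969, 0.248, -0.012], [-0.007, -0.021, -1.0]]
contact_force: [0.4, 0.2, -1.3]
gripper_width: 0.291
```

```bash
python3 -c "
from h import *
goto([.577,.2535,.0715],14.1)
s=robot.state();print(s['q'],s['torque'])
t=snap('top','t7').mean(2).astype(int); print(t[146:164,236:246])
a=snap('scene','s8').mean(2).astype(int); print(a[245:262,152:176])"
```

```text
t 17.4 pos [0.5789 0.2549 0.0715] yang 14.35 z [-0.0186 -0.0117 -0.9998] shift [-0.04 -0.11  0.  ] roll 0.04 F [ 0.4  0.2 -1.3] w 0.291
[ 0.23915075  0.34300424  1.66320097 -0.0076493   1.15622716 -0.00822307] [-0.12331596  0.11763963 -0.01942214]
[[120 121 123 145 176 187 187 186 188 187]
 [120 119 121 137 176 188 188 188 188 188]
 [119 120 122 138 172 186 187 187 187 187]
 [121 122 127 135 161 179 186 186 188 187]
 [132 140 150 136 133 158 181 189 188 188]
 [162 171 177 150 113 135 176 187 188 189]
 [181 186 194 171 115 121 171 188 189 188]
 [184 192 200 186 126 109 161 185 189 189]
 [198 201 201 187 135  99 141 179 190 191]
 [200 197 183 168 131  91 122 171 185 189]
 [176 169 147 139 120  85 100 150 170 181]
 [140 138 130 127 117  84  77 114 141 158]
 [125 123 122 123 119  94  74  92 120 129]
 [116 115 117 119 121 106  77  82 113 120]
 [112 113 114 118 121 113  84  86 112 120]
 [115 117 114 114 117 110  98 104 116 120]
 [116 111 107 111 113 113 116 117 118 118]
 [116 109 102 112 118 119 119 119 120 121]]
[[191 191 191 191 190 191 191 192 191 190 182 196 197 196 195 197 197 196
  1
[... 940 characters left out ...]
90 192 192 193 192 192 193 162 204 206 204 172 184 149 161 186 187
  186 184 185 184 184 187]
 [192 192 192 192 192 192 191 192 174 203 210 177 187 183 102 186 189 188
  185 188 186 186 186 190]
 [192 193 193 193 192 192 192 195 149 200 209 178 184 119 161 190 187 174
  175 188 187 185 188 182]
 [194 194 194 193 192 193 193 195 154 170 184 193 151 101 190 180 111  78
  106 147 189 189 191 118]
 [194 193 194 192 192 193 194 195 201 145 180 187  95 190 195 116  44  45
   38  80 180 192 182 102]
 [195 194 194 193 194 194 195 196 196 148 185 153 122 186 187 100  46  47
   49 116 185 190  97 160]
 [195 195 193 195 196 195 196 197 168 185 188 127 183 188 193 160  84  62
  102 145 196 151 134 191]]
```

The right plug is at row 155.4 against 155.9, and the underside is at about 83–84 mm by the pick-up reference. One last small lowering.

{"name": "servo_tool", "arguments": {
  "moves": [
    [1,0,-0.08,0.2,0],
    [1,0,0,0,0]
  ]
}}

```text
t: 17.7
position: [0.5795, 0.255, 0.0716]
ee_rot: [[-0.248, 0.969, -0.015], [0.969, 0.248, -0.011], [-0.007, -0.017, -1.0]]
contact_force: [0.4, -0.0, -1.6]
gripper_width: 0.289
```

{"name": "servo_tool", "arguments": {
  "moves": [
    [1,0,-0.1,0.2,0],
    [1,0,0,0,0]
  ]
}}

```text
t: 17.9
position: [0.5802, 0.2552, 0.0714]
ee_rot: [[-0.248, 0.969, -0.009], [0.969, 0.248, -0.009], [-0.007, -0.011, -1.0]]
contact_force: [-0.1, 0.5, -2.8]
gripper_width: 0.289
```

{"name": "servo_tool", "arguments": {
  "moves": [
    [1,0,-0.1,0.4,0],
    [1,0,0,0,0]
  ]
}}

```text
t: 18.1
position: [0.5815, 0.2555, 0.0704]
ee_rot: [[-0.248, 0.969, -0.003], [0.969, 0.248, -0.008], [-0.007, -0.005, -1.0]]
contact_force: [-0.5, -0.8, -2.8]
gripper_width: 0.295
```

```bash
python3 -c "
from h import *
goto([.577,.2535,.0715],14.1)
print(robot.state()['q'])"
```

```text
t 18.1 pos [0.5815 0.2555 0.0704] yang 14.37 z [-0.0029 -0.0082 -1.    ] shift [-0.04 -0.24 -0.06] roll 0.05 F [-0.5 -0.8 -2.8] w 0.295
[ 0.23923313  0.34008696  1.66908543 -0.00804449  1.13724269 -0.00825158]
```

{"name": "servo_tool", "arguments": {
  "moves": [
    [1,0,-0.1,0.3,0],
    [1,0,-0.1,0.3,0]
  ]
}}

```text
t: 18.3
position: [0.5826, 0.2557, 0.0687]
ee_rot: [[-0.249, 0.969, 0.006], [0.969, 0.249, -0.007], [-0.008, 0.004, -1.0]]
contact_force: [-13.3, -4.2, 40.7]
gripper_width: 0.294
```

{"name": "servo_tool", "arguments": {
  "moves": [
    [1,0,-0.1,0.3,0],
    [1,0,-0.1,0.3,0]
  ]
}}

```text
t: 18.5
position: [0.5825, 0.2557, 0.0687]
ee_rot: [[-0.249, 0.968, 0.011], [0.968, 0.249, -0.006], [-0.009, 0.009, -1.0]]
contact_force: [-12.8, -3.3, 34.5]
gripper_width: 0.296
```

There is contact, pressing 35–40 N, so I'll back off at once and re-centre in x.

{"name": "servo_tool", "arguments": {
  "moves": [
    [1,0,0,-0.2,0],
    [1,0,0,0,0]
  ]
}}

```text
t: 18.7
position: [0.582, 0.2556, 0.0719]
ee_rot: [[-0.249, 0.968, 0.011], [0.968, 0.249, -0.006], [-0.009, 0.009, -1.0]]
contact_force: [0.2, 0.4, -2.6]
gripper_width: 0.293
```

```bash
python3 -c "
from h import *
goto([.577,.2535,.0687],14.1)
t=snap('top','t8').mean(2).astype(int); print(t[146:164,236:246])"
```

```text
t 18.7 pos [0.582  0.2556 0.0719] yang 14.43 z [ 0.0107 -0.006  -0.9999] shift [-0.04 -0.27  0.16] roll 0.06 F [ 0.2  0.4 -2.6] w 0.293
[[121 119 120 138 175 185 187 187 188 188]
 [119 121 119 135 172 186 187 187 187 187]
 [127 131 126 126 158 182 187 187 188 187]
 [147 161 154 120 131 171 185 187 186 188]
 [176 186 181 130 109 153 182 188 189 188]
 [186 193 191 151 105 131 175 188 188 188]
 [192 198 199 172 115 119 172 188 188 189]
 [203 205 206 189 127 108 159 185 188 190]
 [207 209 207 193 141 103 141 179 189 189]
 [209 208 209 200 165 108 121 172 186 189]
 [208 206 203 199 179 114 103 152 178 184]
 [198 194 178 175 161 105  80 121 154 163]
 [168 162 143 138 130  94  72  95 123 132]
 [130 126 122 122 114  94  81  99 116 119]
 [118 114 115 116 111 105 104 111 118 120]
 [115 106 108 112 115 116 117 119 119 121]
 [119 109 109 115 120 120 120 121 119 120]
 [127 114 106 116 120 121 120 119 120 120]]
```

{"name": "servo_tool", "arguments": {
  "moves": [
    [1,0,-0.22,0,0],
    [1,0,0,0,0]
  ]
}}

```text
t: 18.95
position: [0.5759, 0.254, 0.0688]
ee_rot: [[-0.249, 0.968, 0.007], [0.968, 0.249, -0.007], [-0.008, 0.005, -1.0]]
contact_force: [-3.4, -0.2, 11.8]
gripper_width: 0.295
```

{"name": "servo_tool", "arguments": {
  "moves": [
    [1,0,0,0.12,0]
  ]
}}

```text
t: 19.05
position: [0.5762, 0.254, 0.0688]
ee_rot: [[-0.249, 0.968, 0.006], [0.968, 0.249, -0.007], [-0.009, 0.004, -1.0]]
contact_force: [-10.0, -2.0, 26.5]
gripper_width: 0.292
```

In contact at the right x. I'll ease off a touch and then release.

{"name": "servo_tool", "arguments": {
  "moves": [
    [1,0,0,-0.03,0]
  ]
}}

```text
t: 19.15
position: [0.5757, 0.2539, 0.0692]
ee_rot: [[-0.249, 0.968, 0.005], [0.968, 0.249, -0.007], [-0.009, 0.003, -1.0]]
contact_force: [0.1, 0.0, -2.8]
gripper_width: 0.29
```

```bash
python3 -c "
from h import *
goto([.577,.2535,.0687],14.1)
t=snap('top','t9').mean(2).astype(int); print(t[148:164,236:246])"
```

```text
t 19.15 pos [0.5757 0.2539 0.0692] yang 14.43 z [ 0.0053 -0.0074 -1.    ] shift [-0.04  0.06  0.02] roll 0.05 F [ 0.1  0.  -2.8] w 0.29
[[122 121 122 140 175 186 188 187 187 187]
 [121 120 119 136 175 187 187 186 187 187]
 [121 122 123 138 171 182 186 187 189 188]
 [129 132 135 141 151 163 182 188 187 187]
 [153 163 166 162 124 128 172 187 188 188]
 [177 183 192 183 127 106 153 184 189 189]
 [183 189 198 190 141 100 132 178 190 189]
 [188 199 203 198 165 112 120 172 188 189]
 [204 206 207 205 186 123 106 154 178 186]
 [208 208 208 207 191 133  92 122 154 162]
 [209 207 207 202 189 142  91  93 124 131]
 [201 201 195 181 168 138  91  84 111 120]
 [175 172 163 144 137 123  87  76 105 118]
 [131 130 127 124 123 115  89  77  99 117]
 [115 116 120 117 115 111  97  93 107 118]
 [115 111 111 110 110 110 110 109 116 120]]
```

The right plug is at row 156.6, about 2 mm from ideal, and the gap is about 0.4 mm. Releasing.

{"name": "servo_tool", "arguments": {
  "moves": [
    [0.55,0,0,0,0],
    [0.55,0,0,0,0],
    [0.55,0,0,0,0],
    [0.55,0,0,0,0]
  ]
}}

```text
t: 19.6
position: [0.5738, 0.2534, 0.066]
ee_rot: [[-0.249, 0.969, 0.001], [0.968, 0.249, -0.008], [-0.008, -0.001, -1.0]]
contact_force: [0.3, 0.2, 0.5]
gripper_width: 0.452
```

{"name": "servo_tool", "arguments": {
  "moves": [
    [0.55,0,0,-0.3,0],
    [0.55,0,0,-0.6,0],
    [0.55,0,0,-1,0],
    [0.55,0,0,-1,0],
    [0.55,0,0,-1,0]
  ]
}}

```text
t: 20.1
position: [0.5718, 0.2535, 0.1458]
ee_rot: [[-0.249, 0.968, -0.004], [0.968, 0.249, -0.01], [-0.008, -0.007, -1.0]]
contact_force: [0.1, 0.0, 0.5]
gripper_width: 0.452
```

{"name": "servo_tool", "arguments": {
  "moves": [
    [0.55,0,0,-1,0],
    [0.55,-1,-1,-1,0],
    [0.55,-1,-1,-1,0],
    [0.55,-1,-1,-1,0],
    [0.55,-1,-1,-1,0]
  ]
}}

```text
t: 20.6
position: [0.5147, 0.1566, 0.2574]
ee_rot: [[-0.253, 0.967, 0.004], [0.967, 0.253, -0.008], [-0.009, 0.002, -1.0]]
contact_force: [0.5, -0.7, 0.5]
gripper_width: 0.451
```

{"name": "servo_tool", "arguments": {
  "moves": [
    [0.55,-1,-1,0,0],
    [0.55,-1,-1,0,0],
    [0.55,-1,-1,0,0],
    [0.55,-1,0,0,0],
    [0.55,-1,0,0,0]
  ]
}}

```text
t: 21.1
position: [0.4814, 0.0406, 0.2703]
ee_rot: [[-0.254, 0.967, 0.023], [0.967, 0.254, -0.009], [-0.014, 0.02, -1.0]]
contact_force: [0.8, 0.6, 0.3]
gripper_width: 0.451
```

```bash
python3 -c "
from h import *
goto([.577,.2535,.0687])
a=snap('top','t10');b=snap('scene','s10')
c=cv2.resize(a[130:240,120:290],(600,388),interpolation=cv2.INTER_CUBIC)[:295]
d=cv2.resize(b[140:310,130:330],(600,510),interpolation=cv2.INTER_CUBIC)[60:360]
cv2.imwrite('pics/fin.png',np.vstack([c,d]))"
```

```text
t 21.1 pos [0.4814 0.0406 0.2703] yang 14.72 z [ 0.023  -0.0089 -0.9997] shift [ 9.23  7.12 10.09] roll None F [0.8 0.6 0.3] w 0.451
```

View pics/fin.png

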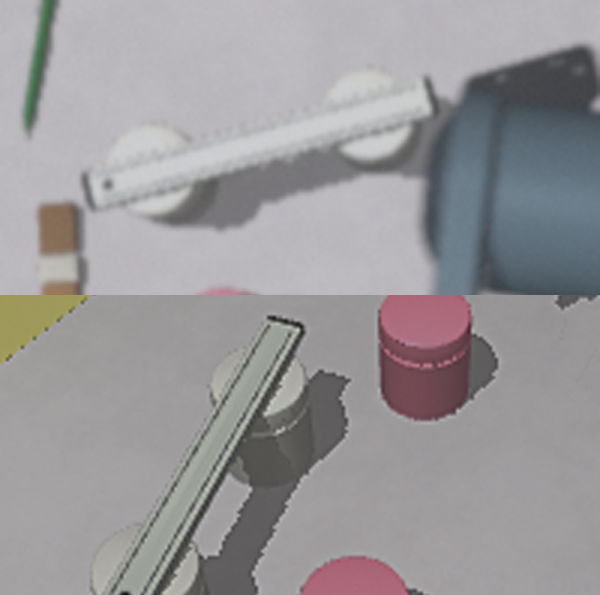

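```bash
python3 -c "
from h import *
robot.sign_off();print(robot.state()['t'])"
```

```text
the job is handed in; nothing more can be done
the job is handed in; nothing more can be done
```

The straightedge now lies flat across the lids of both closed white jars. It is released, the arm is clear, and I handed the job in at about 21 s of the 32 s allowed.

**Last picture**
- **Centring:** the bar crosses each lid within about 2–4 mm of its middle.
- **Overhang:** the two ends stick out about equally, 64 and 61 px in the enlarged crop.
- **Jars:** both stand where they did at first, to within about 1–2 mm.

**What went wrong on the way**
- **Grasp:** the first two tries closed above the bar, because the fingers stood 10–20 mm higher than the reported height implied. I went down in small steps until a picture showed the tips at the bench, and the third grasp held.
- **Contact force:** while lowering, the wrist force briefly reached about 41 N vertically, pressing through the held bar onto the lids. I backed off, but a second touch read about 27 N, so the laying was not gentle throughout. I eased off to a gap of about 0.4 mm before letting go.
- **40 N limit:** it covers the arm and the gripper's body. I take this contact as bar on lids only, but did not check that separately.

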